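# Sort loose power parts into the kitting trays

## Task

Sort the mixed handful of parts on the bench into the three grey trays: both round black capacitors in the round dish, one finned heat sink in each bay of the long two-bay tray, lengthwise, and the transformer in the small square tray. Each part must end standing upright and flat on its tray's floor, as it stands now. Do not tip over any part or the white bottle.

Things in the scene. Friction and masses are not known exactly. Their poses are not given: they have to be found in the camera images.
- cap_a: upright black electrolytic capacitor, a plain cylinder 30 mm in diameter and 41 mm tall with a silvery top and a grey stripe down its side, 35 to 60 g; one of two alike, standing on the bench. Origin: centre of its underside, z up; x, y arbitrary
- cap_b: upright black electrolytic capacitor, a plain cylinder 30 mm in diameter and 41 mm tall with a silvery top and a grey stripe down its side, 35 to 60 g; one of two alike, standing on the bench. Origin: centre of its underside, z up; x, y arbitrary
- sink_a: aluminium heat sink standing on the bench, fins up: a base 45 x 26 x 7 mm with four upright plain fins 3 mm thick along its length, 40 mm tall overall, 50 to 95 g; one of two alike. Origin: centre of its underside; x along its 45 mm length, y across its fins (26 mm over the flat outer fins: a good grip), z up
- sink_b: aluminium heat sink standing on the bench, fins up: a base 45 x 26 x 7 mm with four upright plain fins 3 mm thick along its length, 40 mm tall overall, 50 to 95 g; one of two alike. Origin: centre of its underside; x along its 45 mm length, y across its fins (26 mm over the flat outer fins: a good grip), z up
- transformer: small mains transformer standing upright: dark steel core 42 x 22 x 40 mm tall with a copper-coloured winding standing out of its two broad faces (36 mm overall there, the white bobbin edges 38.5 mm; the winding spans 26 mm of the 42 mm, and heights 7 to 33 mm), 130 to 230 g. Origin: centre of its underside; x along the 42 mm (the flat 22 mm wide core ends face +x and -x: grip there), y through the winding, z up
- dish: round light-grey plastic dish, fixed to the bench, 136 mm across outside, about 125 mm across its flat inside floor, which lies 4 mm above the bench; wall 4 mm thick, rim 14 mm above the bench. Both capacitors belong here. Origin: centre of its underside, z up; x, y arbitrary
- long_tray: long light-grey plastic tray, fixed to the bench, outside 142 (x) x 54 (y) x 14 mm high, walls 4 mm thick, one cross divider 4 mm thick and 12.5 mm high, floor 4 mm thick. The divider makes two bays, each 65 (x) x 46 (y) mm inside, with centres at x = +34.5 and -34.5 mm, y = 0. One heat sink belongs in each bay, its length along the tray's length. Origin: centre of the tray's underside; x along its length, z up
- square_tray: small square light-grey plastic tray without divider, fixed to the bench, outside 74 x 74 x 14 mm high, inside 66 x 66 mm, floor 4 mm thick. The transformer belongs here, turned any way. Origin: centre of its underside; x and y along its sides, z up
- bottle: white solvent bottle with a steel cap standing among the parts, 48 mm in diameter, 80 mm tall, loose; it stays on the bench and must not be knocked over. Origin: centre of its underside, z up

How it is judged:
By the outcome, as a careful person would: the job done as asked, in the order asked, and still so for the second after the job is handed in, with the robot touching nothing.
It also fails if it takes over 125 s, if anything falls off the work surface, if the arm or the gripper's body presses on something with over 40 N, if the wrist force passes 120 N, or if a joint passes its speed limit or range.

## Robot

A 7-joint arm with a two-finger parallel gripper is mounted at the origin on the work surface. World frame = base frame: x ahead of the robot, y to its left, z up, the work surface at z = 0. Lengths are in m, angles in rad, forces in N, time in s.
With the tool pointing down it reaches from about 0.425 to 0.95 m from the base axis. Payload 16.7 kg.
Tool frame: the origin (TCP) lies midway between the tips of the shut fingers; the grasp point (between the pads) lies 19 mm behind it; z points along the fingers, y is the line along which they close (so a half turn about z gives the same grasp; the last joint's range is limited). The gripper opens to 94 mm and grips with 3 to 60 N. Pads are 16 mm wide; open, the fingers measure 119 mm over their backs; the gripper's body (75 mm by 177 mm) begins 78 mm behind the grasp point.
Start: joints at [-1.331, 0.426, 0.074, 1.606, -0.034, 1.111, -0.067], TCP at [0.257, 0.624, 0.205] pointing down, gripper open.
Joint ranges: [-2.85, 2.85], [-0.5, 2.14], [-1.23, 1.37], [0.21, 2.46], [-1.02, 4.16], [0.16, 2.05], [-2.73, 2.73]. Speed limits (rad/s): [1.89, 1.89, 2.39, 2.39, 3.01, 3.01, 3.01].

## Interface

Orientations are given as a unit quaternion [x, y, z, w].
In Python, from workcell import manip, vision, silhouettes, spot_point gives the robot as it stands. The module is installed in compiled form; this text tells all that it offers. Calls block until the motion is done:
- manip.movep(position, orientation): joint-space move of the TCP to a pose.
- manip.servo_line(position, rate=0.15, rot=None): straight line of the TCP; rot=None keeps the orientation; rate is the mean speed in m/s.
- manip.goto_joints(angles): joint-space move.
- manip.set_gripper(opening, strength=None): finger opening in m; strength is the grip in N (None keeps the last); returns when the fingers have stopped.
- manip.pause(seconds).
- manip.solve_ik(position, orientation): joint angles nearest the present ones, or None.
- manip.get_state(): the state.
- vision.capture(name): name is "scene" or "side" or "wrist"; returns (picture, depth): 480x640x3 uint8, red, green, blue; 480x640 float32, m along the optical axis (not along the pixel's ray), 0 where there is no reading.
- vision.camera_model(name): a dict with "fx", "fy", "cx", "cy" (pixels), "R" (3x3) and "t" (3): a world point X has camera coordinates R X + t; the wrist camera has in their place "hand_eye" (4x4, takes a point from camera to tool coordinates, whose origin is the TCP and whose axes are the flange's). Camera axes: x right, y down, z forward; pixel columns grow to the right and rows downward; lengths in m; the calibration is good to about 2 mm. A picture is of the moment at which its call begins: read the wrist's pose just before it. camera_model takes no time and is no camera call.
A pose or a line that the arm cannot do raises manip.IKError and nothing moves.
- manip.job_done(): hands the job in; it is judged then, once.
Trained networks look in the newest picture that a camera, given by its name, has taken for a name from the list of things; names that differ only in an ending like _2 or _b are one class to them, and where a whole thing is asked for, a point or a joint stands for the part that bears it (a point fixed in the world has none). Each returns a list of dicts, best first, with "confidence" (0 to 1); they miss things now and then, are a little off and sometimes report something else, mostly with a low value. They report only what shows in the picture. A call takes as long as a camera call.
- silhouettes(target, camera): "region" (480x640 bool, what is visible of it) and "rect" ([left, top, right, bottom] in pixels, round what is visible of it).
- spot_point(target, camera): "uv" ([column, row] in pixels: a listed point, or the origin of a listed thing).
The state is a dict: "time_s": time; "q": joint angles; "qvel": joint speeds; "tau": joint torques, N m; "tcp_pos": TCP position; "ee_rot": TCP orientation; "wrist_force": force on the tool from outside, world axes, zero at the start; "ft_torque": the same for the moment, N m; "grip_width": finger opening in m; "grasp_force": force on a finger pad.
Only numpy, scipy, OpenCV 4.12 (cv2) and the standard library are available. Lean on these libraries where they do the work, as an engineer would, in place of code of your own. Each camera call takes 0.05 s, during which the arm holds its last target. There are 200 camera calls.

## Working session

There is one attempt and no reset: what is moved stays moved. The work goes in short steps, each a Python script; the robot and the scene stay as the last script left them, time stands still between calls to the robot, and variables do not carry over. Pictures are saved under pics/ and viewed, at most 14 in all, crops included, and the job is handed in when it is done.

```bash
mkdir -p pics
cat > h.py <<'E'
import numpy as np, cv2
from workcell import manip, vision, silhouettes, spot_point
from scipy.spatial.transform import Rotation as Rn
def world(cam,d,mask,st=None):
    m=vision.camera_model(cam); v,u=np.nonzero(mask&(d>0)); z=d[v,u]
    P=np.c_[(u-m['cx'])/m['fx']*z,(v-m['cy'])/m['fy']*z,z]
    if cam=='wrist':
        H=np.array(m['hand_eye']); P=P@H[:3,:3].T+H[:3,3]
        return P@Rn.from_quat(st['ee_rot']).as_matrix().T+st['tcp_pos']
    return (P-np.array(m['t']))@np.array(m['R'])
E
python3 - <<'E'
from h import *
s=manip.get_state(); print(s['time_s'],s['tcp_pos'],s['ee_rot'],s['grip_width'])
for c in('scene','side'):
    p,d=vision.capture(c); cv2.imwrite(f'pics/{c}0.png',p[:,:,::-1]); np.savez(f'{c}0.npz',d=d)
    for n in('cap_a','sink_a','transformer','dish','long_tray','square_tray','bottle'):
        for r in silhouettes(n,c):
            if r['confidence']<.3: continue
            P=world(c,d,r['region']); 
            if len(P)<20: continue
            zt=np.percentile(P[:,2],95); T=P[P[:,2]>zt-.006]
            (cx,cy),wh,a=cv2.minAreaRect((T[:,:2]*1000).astype(np.float32))
            print(c,n,round(r['confidence'],2),np.array(r['rect']).astype(int).tolist(),len(P),'ztop %.3f'%zt,'rect',np.round([cx,cy,*wh,a],1))
E
```

```text
0.0 [0.25638305 0.62392185 0.20476797] [ 1.93702471e-01  9.81060100e-01 -6.53199196e-04 -8.18333625e-05] 0.09406829746010968
scene cap_a 0.76 [305, 204, 321, 223] 237 ztop 0.044 rect [471.7 -71.4  27.3  26.7  23.8]
scene cap_a 0.53 [360, 246, 374, 269] 242 ztop 0.044 rect [473.2  79.5  26.7  27.3  51.6]
scene sink_a 0.9 [267, 115, 286, 138] 361 ztop 0.042 rect [ 357.2 -316.2   32.8   44.1   46.8]
scene sink_a 0.88 [466, 286, 498, 314] 507 ztop 0.042 rect [381.5 310.8  27.7  45.3  18.4]
scene transformer 0.74 [410, 266, 435, 294] 481 ztop 0.042 rect [428.6 196.9  42.9  34.8  83.9]
scene dish 0.84 [189, 170, 247, 221] 2339 ztop 0.014 rect [ 587.7 -269.1  136.2  132.3   70. ]
scene dish 0.49 [412, 265, 437, 295] 513 ztop 0.042 rect [428.7 196.9  43.   34.9  85. ]
scene long_tray 0.95 [357, 349, 435, 386] 2264 ztop 0.016 rect [604.8 279.6  55.5 142.3  38. ]
scene square_tray 0.58 [248, 265, 296, 309] 1216 ztop 0.015 rect [652.4 -11.4  74.3  73.9  79.9]
scene bottle 0.89 [275, 159, 295, 196] 568 ztop 0.080 rect [ 457.4 -176.8   23.3   20.5   18.4]
side cap_a 0.7 [263, 228, 283, 253] 409 ztop 0.041 rect [469.1  75.7  27.   27.4  22.6]
side sink_a 0.73 [182, 191, 201, 213] 441 ztop 0.040 rect [379.1 307.   27.5  46.7  18.2]
side transformer 0.74 [217, 207, 239, 236] 466 ztop 0.040 rect [425.7 193.2  43.4  36.   86. ]
side dish 0.97 [387, 303, 491, 374] 5387 ztop 0.013 rect [ 585.  -270.8  135.9  133.8   50.4]
side long_tray 0.78 [262, 179, 326, 207] 980 ztop 0.014 rect [602.1 276.6  60.7 143.4  38.3]
side square_tray 0.9 [356, 232, 407, 263] 1167 ztop 0.014 rect [649.5 -14.8  79.4  75.1  80.3]
side bottle 0.9 [310, 279, 344, 341] 1619 ztop 0.079 rect [ 454.8 -180.9   24.3   20.6   63.7]
```

View pics/scene0.png

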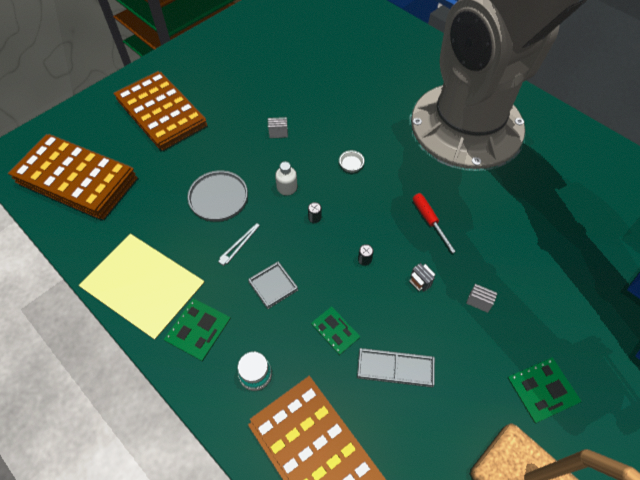

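View pics/side0.png

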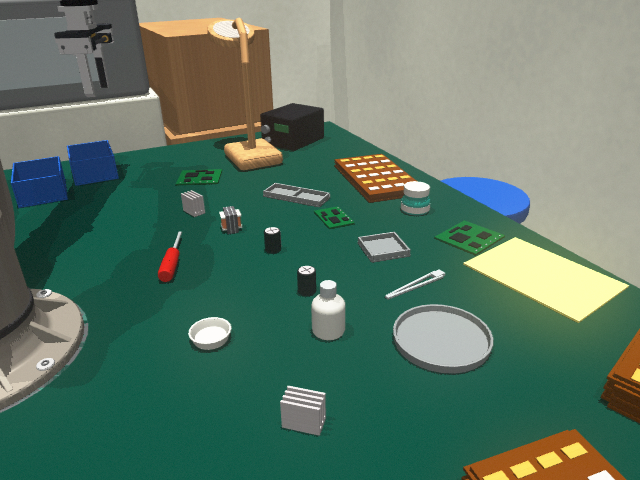

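Both views agree to about 3 mm. Scene: the caps are at (313,212) and (366,255), the sinks at (277,127) and (482,298), the transformer at (423,278), and the trays are at (218,195), (396,367) and (273,285). All of them stand clear, and the bottle is at (286,180). I'll start with the first capacitor.

```bash
cat >> h.py <<'E'
LIM=np.array([[-2.85,2.85],[-.5,2.14],[-1.23,1.37],[.21,2.46],[-1.02,4.16],[.16,2.05],[-2.73,2.73]])
def quat(th): a=(th+np.pi/2)/2; return [np.cos(a),np.sin(a),0,0]
def best(p,ths):
    q0=np.array(manip.get_state()['q']); c=[]
    for th in ths:
        q=manip.solve_ik(p,quat(th))
        if q is None: continue
        q=np.array(q); m=np.min([q-LIM[:,0],LIM[:,1]-q])
        c.append((np.abs(q-q0).max()+(10 if m<.1 else 0),th))
    return min(c)[1]
def both(th): return [th,th+np.pi,th-np.pi]
def look(xy,r,zlo,zhi,name=None):
    manip.pause(.15); s=manip.get_state(); p,d=vision.capture('wrist')
    if name: cv2.imwrite(f'pics/{name}.png',p[:,:,::-1])
    P=world('wrist',d,np.ones(d.shape,bool),s)
    k=(np.hypot(*(P[:,:2]-xy).T)<r)&(P[:,2]>zlo)&(P[:,2]<zhi); P=P[k]
    R=cv2.minAreaRect((P[:,:2]*1000).astype(np.float32)); b=cv2.boxPoints(R)/1000
    e=[b[1]-b[0],b[2]-b[1]]; e.sort(key=lambda v:-np.hypot(*v))
    c=np.array(R[0])/1000; ang=np.arctan2(e[0][1],e[0][0])
    print('look n',len(P),'c',np.round(c,4),'size',[round(float(np.hypot(*v)),4) for v in e],'ang',round(np.degrees(ang),1),'zmed %.4f'%np.median(P[:,2]))
    return c,ang
def st(m):
    s=manip.get_state(); print(m,'t %.1f'%s['time_s'],np.round(s['tcp_pos'],4),'w %.4f f %.1f'%(s['grip_width'],s['grasp_force']),np.round(s['wrist_force'],1)); return s
HOV=.2; TZ=.015   # TCP height above part underside at grasp
def hover(xy,ths,z=HOV):
    p=[*xy,z]; th=best(p,ths); manip.movep(p,quat(th)); return th
def pick(xy,ths,f,open_=.07):
    th=hover(xy,ths); manip.servo_line([*xy,.07],.3); manip.set_gripper(open_)
    manip.servo_line([*xy,TZ],.1); manip.set_gripper(0,f); st('grip')
    manip.servo_line([*xy,HOV],.25); return st('lifted')
def place(xy,ths,open_):
    hover(xy,ths); manip.servo_line([*xy,.05],.25)
    manip.servo_line([*xy,TZ+.0045],.06); st('down'); manip.set_gripper(open_); manip.pause(.2)
    manip.servo_line([*xy,.08],.12); manip.servo_line([*xy,HOV],.3); st('released')
E
python3 - <<'E'
from h import *
A=np.radians(np.arange(-180,181,15)); e=(.4704,-.0734)
hover(e,A); st('hover'); c,_=look(e,.035,.036,.048,'w1'); look((.4548,-.178),.04,.07,.09)
E
```

```text
hover t 3.4 [ 0.4708 -0.0727  0.2   ] w 0.0942 f 0.0 [-0.7 -0.   0.4]
look n 690 c [ 0.4698 -0.0734] size [0.0289, 0.0284] ang 30.3 zmed 0.0408
look n 529 c [ 0.4555 -0.1794] size [0.0227, 0.0225] ang 42.2 zmed 0.0802
```

View pics/w1.png

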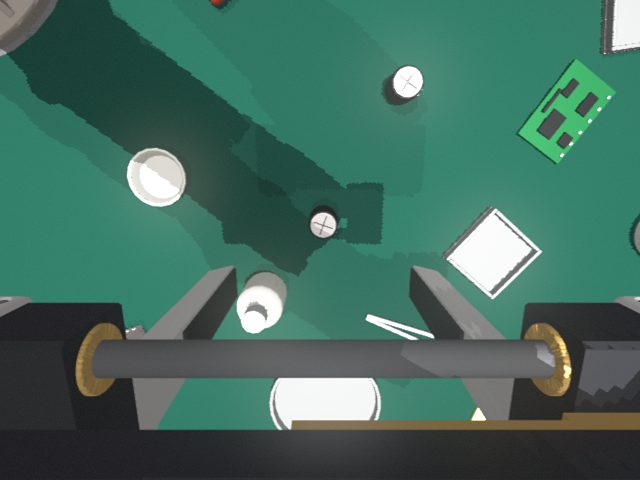

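The cap is at (323,224), directly under the hand, and the bottle is clear at (262,300). Its height of 40.8 mm and diameter of about 29 mm match the description.

Run:
```python
from h import *
A=np.radians(np.arange(-180,181,15)); d=np.array([.5864,-.270])
s=manip.get_state(); R=Rn.from_quat(s['ee_rot']).as_matrix(); th=np.arctan2(R[1,1],R[0,1])
s=pick((.4698,-.0734),[th],15)
if s['grip_width']<.025: raise SystemExit('missed')
hover(d,A); c,_=look(d,.085,.008,.018,'w2')
off=np.array([0,.03]); place(c+off,both(0.),.055)
```

```text
grip t 6.6 [ 0.4699 -0.0734  0.0151] w 0.0297 f 15.0 [1.  0.6 3.4]
lifted t 7.5 [ 0.4692 -0.0732  0.199 ] w 0.0297 f 15.0 [ 0.3  0.5 -0.8]
look n 1550 c [ 0.5853 -0.2663] size [0.1355, 0.1271] ang 13.6 zmed 0.0139
down t 10.4 [ 0.5851 -0.2364  0.0191] w 0.0296 f 15.0 [-0.8  0.4 -0.4]
released t 12.4 [ 0.5853 -0.2361  0.2   ] w 0.0549 f 0.0 [-0.1  0.6 -1.2]
```

View pics/w2.png

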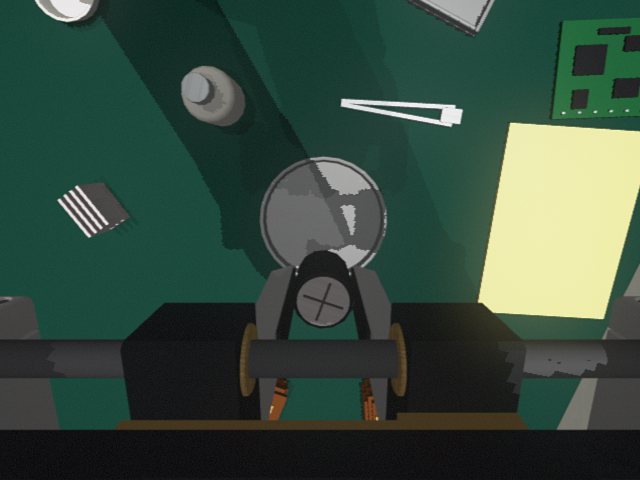

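The dish is at (323,217), its lower rim hidden by the held cap, so I use the two-view centre (0.586, -0.270). Now the second cap.

Run:
```python
from h import *
A=np.radians(np.arange(-180,181,15)); e=np.array([.4712,.0776])
th=hover(e,A); c,_=look(e,.035,.036,.048)
assert np.hypot(*(c-e))<.01
s=pick(c,[th],15)
if s['grip_width']<.025: raise SystemExit('missed')
place(np.array([.586,-.300]),both(0.),.055)
e=np.array([.356,-.3185]); hover(e,A); look((.585,-.236),.03,.04,.055); look((.586,-.3),.03,.04,.055)
look(e,.04,.036,.047,'w3')
```

```text
look n 682 c [0.4702 0.0781] size [0.0288, 0.0279] ang -0.6 zmed 0.0409
grip t 16.5 [0.4703 0.0782 0.0151] w 0.0295 f 15.0 [-0.5  0.8  2.6]
lifted t 17.4 [0.4696 0.0783 0.1991] w 0.0295 f 15.0 [ 0.2  0.3 -0.3]
down t 20.3 [ 0.5858 -0.3     0.019 ] w 0.0295 f 15.0 [-0.2 -0.5  0.2]
released t 22.3 [ 0.586  -0.2997  0.2   ] w 0.0551 f 0.0 [-0.3  0.  -0.6]
look n 790 c [ 0.5836 -0.2372] size [0.0296, 0.0291] ang 34.7 zmed 0.0449
look n 699 c [ 0.584  -0.3012] size [0.0292, 0.0285] ang -40.5 zmed 0.0449
look n 634 c [ 0.3552 -0.3175] size [0.0453, 0.0262] ang -41.2 zmed 0.0403
```

View pics/w3.png

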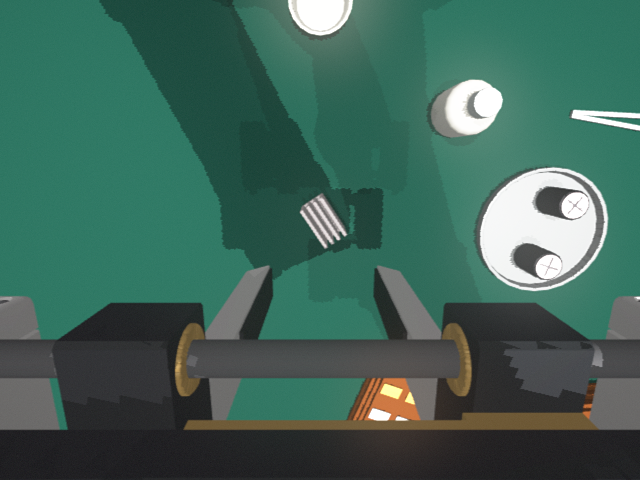

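The caps stand in the dish at (575,205) and (548,267), tops at 45 mm, which is the 4 mm floor plus 41 mm. The sink is at (324,221) with size 45x26 mm. Next, sink 1.

```bash
cat >> h.py <<'E'
def view_from_back(xy,ths,back=.07):
    th=best([*xy,HOV],ths); R=Rn.from_quat(quat(th)).as_matrix()@np.array(vision.camera_model('wrist')['hand_eye'])[:3,:3]
    manip.movep([*(np.array(xy)+back*R[:2,1]),HOV],quat(th))
E
python3 - <<'E'
from h import *
c,a=look(np.array([.356,-.3185]),.04,.036,.047)
s=pick(c,both(a+np.pi/2),25,.06)
if s['grip_width']<.022: raise SystemExit('missed')
t=np.array([.6035,.278]); view_from_back(t,both(np.radians(38))); look(t,.085,.008,.018,'w4'); st('')
E
```

```text
look n 632 c [ 0.3551 -0.3174] size [0.0452, 0.0263] ang -41.4 zmed 0.0403
grip t 26.8 [ 0.3552 -0.3174  0.0151] w 0.0259 f 25.0 [-0.3  1.7  5.2]
lifted t 27.7 [ 0.3548 -0.3167  0.1991] w 0.0255 f 25.0 [ 0.8  0.1 -1.4]
look n 1854 c [0.6037 0.2781] size [0.1417, 0.0541] ang -52.1 zmed 0.0139
 t 30.1 [0.6455 0.2236 0.2003] w 0.0255 f 25.0 [ 0.   0.2 -0.4]
```

View pics/w4.png

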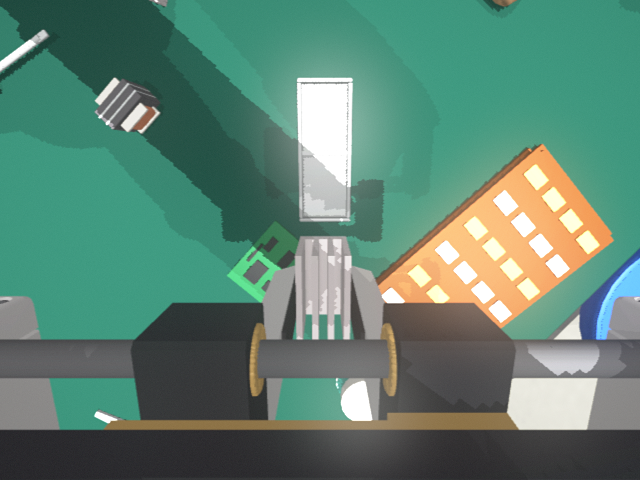

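The tray is fully seen at (325,150), 141.7x54.1 mm with its rim at 13.9 mm. The held sink at (323,285) is parallel to it. Placing it in the near bay, then sink 2 in the far one.

Run:
```python
from h import *
A=np.radians(-52.1); u=np.array([np.cos(A),np.sin(A)]); t=np.array([.6037,.2781]); cl=both(A+np.pi/2)
place(t+.0345*u,cl,.042)
e=np.array([.3803,.3089]); hover(e,both(np.radians(18.4))); c,a=look(e,.04,.036,.047)
assert np.hypot(*(c-e))<.01
s=pick(c,both(a+np.pi/2),25,.06)
if s['grip_width']<.022: raise SystemExit('missed')
place(t-.0345*u,cl,.042)
e=np.array([.4272,.195]); hover(e,both(np.radians(85)))
look(t+.0345*u,.035,.038,.05); look(t-.0345*u,.035,.038,.05); look(e,.035,.0375,.046,'w5')
```

```text
down t 31.8 [0.6247 0.2508 0.019 ] w 0.0257 f 25.0 [-0.3  0.6 -0.8]
released t 33.6 [0.6247 0.251  0.2   ] w 0.0421 f 0.0 [-0.2  0.7 -0.9]
look n 545 c [0.3794 0.3099] size [0.045, 0.0254] ang -72.2 zmed 0.0405
grip t 37.5 [0.3794 0.31   0.0151] w 0.0259 f 25.0 [-1.3  0.8  4.8]
lifted t 38.4 [0.3787 0.3098 0.1991] w 0.0260 f 25.0 [-0.5 -0.1 -0.6]
down t 40.9 [0.5824 0.3051 0.019 ] w 0.0261 f 25.0 [ 0.5 -0.3 -1. ]
released t 42.8 [0.5823 0.3055 0.1999] w 0.0422 f 0.0 [ 0.2  0.1 -0.3]
look n 545 c [0.6278 0.2445] size [0.0327, 0.0271] ang -52.1 zmed 0.0433
look n 0 c [0. 0.] size [0.0, 0.0] ang 0.0 zmed nan
look n 931 c [0.4273 0.1957] size [0.0422, 0.0223] ang 82.5 zmed 0.0404
  return _methods._mean(a, axis=axis, dtype=dtype,
  ret = ret.dtype.type(ret / rcount)
```

View pics/w5.png

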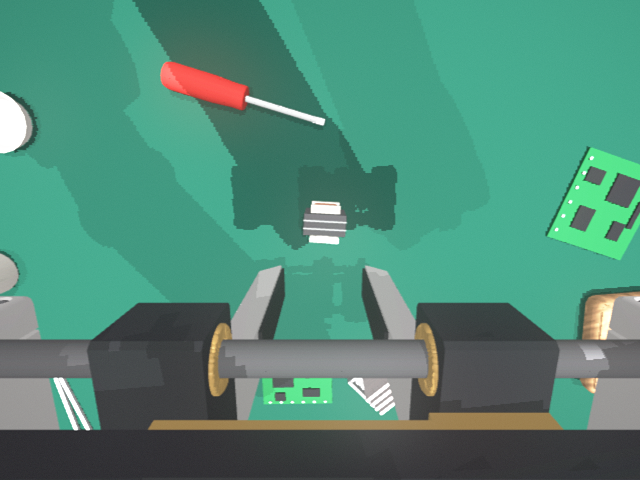

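The transformer is at (325,222), its core 42.2x22.3 mm lying along the closing line. The sinks are hidden behind the gripper here, at the lower edge of the image, so I'll check them from elsewhere later.

Run:
```python
from h import *
e=np.array([.4273,.1957]); s=pick(e,both(np.radians(82.5)),35)
if s['grip_width']<.038: raise SystemExit('missed')
t=np.array([.651,-.013]); cl=both(np.radians(80))+both(np.radians(-10)); view_from_back(t,cl)
c,a=look(t,.06,.008,.018)
assert np.hypot(*(c-t))<.012
place(c,both(a)+both(a+np.pi/2),.058)
t=np.array([.6037,.2781]); view_from_back(t,both(np.radians(38)),.1); st('')
A=np.radians(-52.1); u=np.array([np.cos(A),np.sin(A)])
for k in(1,-1): look(t+k*.0345*u,.035,.041,.05)
look(c,.035,.0415,.05,'w6')
p,d=vision.capture('scene'); cv2.imwrite('pics/scene1.png',cv2.resize(p[90:400,170:510],None,fx=1.9,fy=1.9)[:,:,::-1])
```

```text
grip t 46.9 [0.4274 0.1959 0.0152] w 0.0415 f 35.0 [-2.9  0.7  7.5]
lifted t 47.8 [0.4266 0.1954 0.1989] w 0.0413 f 35.0 [-0.6 -0.1 -2.5]
look n 1175 c [ 0.6505 -0.0137] size [0.0741, 0.0738] ang -10.1 zmed 0.0141
down t 51.1 [ 0.6503 -0.0138  0.019 ] w 0.0417 f 35.0 [-0.2  0.6 -2.5]
released t 53.0 [ 0.6504 -0.0135  0.2   ] w 0.0582 f 0.0 [ 0.3 -0.1 -1.1]
 t 53.8 [0.6633 0.2    0.1992] w 0.0579 f 0.0 [ 0.4 -0.   0.5]
look n 648 c [0.6243 0.25  ] size [0.0448, 0.0257] ang -52.2 zmed 0.0444
look n 735 c [0.5817 0.3045] size [0.0451, 0.0261] ang -52.5 zmed 0.0444
look n 0 c [0. 0.] size [0.0, 0.0] ang 0.0 zmed nan
  return _methods._mean(a, axis=axis, dtype=dtype,
  ret = ret.dtype.type(ret / rcount)
```

View pics/w6.png

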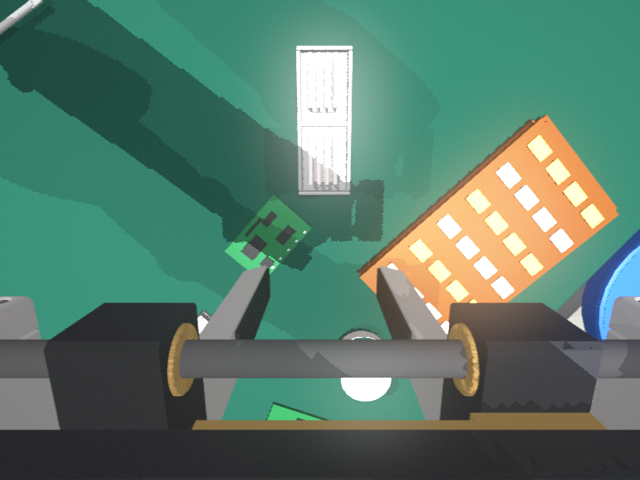

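View pics/scene1.png

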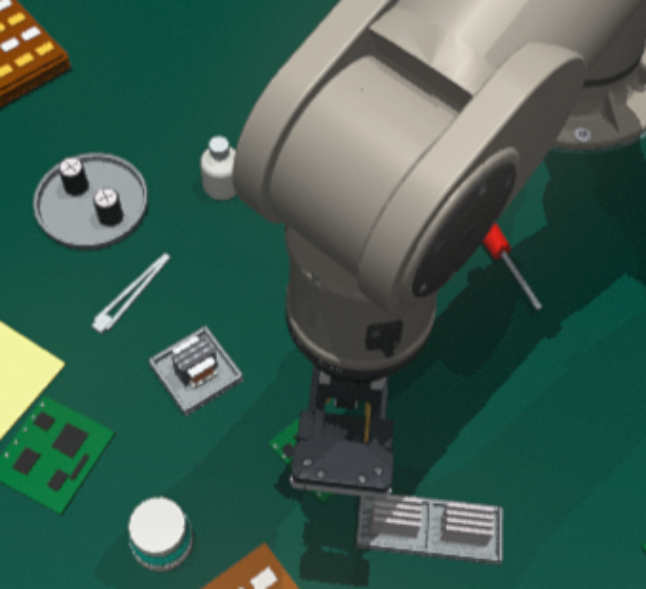

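Both sinks are upright in their bays at wrist (325,80) and (325,158), tops at 44.4 mm. The scene crop shows the caps in the dish at (73,175) and (108,207), the transformer upright in the square tray at (196,362), and the bottle standing at (218,168). Last, a quick depth check of the transformer's top, then I hand in.

Run:
```python
from h import *
t=np.array([.6505,-.0137]); view_from_back(t,both(np.radians(80)),.08)
c,a=look(t,.035,.0415,.05); manip.pause(.3)
s=st('end')
if np.hypot(*(c-t))<.012: print(manip.job_done())
```

```text
look n 1119 c [ 0.6495 -0.0151] size [0.0419, 0.0216] ang -9.9 zmed 0.0444
end t 56.0 [ 0.7271 -0.0269  0.2   ] w 0.0579 f 0.0 [-0.1  0.4 -0.4]
the job is handed in; nothing more can be done
None
```

All five parts stand upright and flat in their trays (both capacitors in the dish, one heat sink lengthwise in each bay, the transformer in the square tray), the bottle is still standing, and I handed the job in at 56 s of the 125 s allowed.

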